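# Slide the small cutting board out over the scrap box

### The arm

A 6-joint arm with a two-finger parallel gripper is mounted at the origin on a cart in front of the work surface, level with it; the furniture and walls round the work are solid. World frame = base frame: x ahead of the robot, y to its left, z up, the work surface at z = 0. Lengths are in m, angles in rad, forces in N, time in s.
With the tool pointing down it reaches from about 0.325 to 0.85 m from the base axis. Payload 15.5 kg.
Tool frame: the origin (TCP) lies at the very end of the fingers, on their centre line; the grasp point (between the pads) lies r.grip_depth behind it (r.grip_depth is the distance from the TCP to the grasp point, in m); x points along the fingers, z is the direction in which the jaws open and shut, and the axes are right-handed (so a half turn about x gives the same grasp; the last joint's range is limited). The gripper opens to 91 mm and grips with 3 to 60 N. Pads are 32 mm wide; open, the fingers measure 118 mm over their backs; the gripper's body (76 mm by 178 mm) begins 60 mm behind the grasp point.
Start: joints at [-1.417, 0.494, 1.345, -0, 1.302, -0.096], TCP at [0.154, -0.606, 0.214] pointing down, gripper open.
Joint ranges: [-2.91, 2.91], [-0.82, 2.16], [0.22, 2.67], [-1.22, 4.37], [0.12, 2.79], [-3.08, 3.08]. Speed limits (rad/s): [1.89, 1.89, 2.57, 3.01, 3.01, 3.01].

### API

Orientations are given as a unit quaternion [x, y, z, w].
In Python, from station import r gives the robot as it stands.
- The arm moves only by the tool arm_command, never from a script. Its argument "motion" is a list of rows, each a list of 6 numbers: the shift along the world's x, y, z in m, then the turn, a rotation vector about the world's x, y, z in degrees. A call has 1 to 20 rows; each row is the pose to reach, as a shift and turn from the pose commanded when the call began; what a row does not reach only later rows make up. A row lasts 1/12 s, in which the tool goes at most 41.7 mm and 7.16 degrees, less where a joint would pass 70% of its speed; a pose out of reach is approached as far as the arm can. A call with a gripper value outside its range is refused whole. "fingers" is the finger opening in m, from 0 to 0.0912, set as the call begins (left out, the last holds). The fingers move at their own pace and stop on an object; "newtons" is the grip in N (left out, the last holds). Time passes only in rows, so rows that repeat a pose let the fingers close. It gives the time, the measured TCP pose, the force and the opening at its end, in the units of the state.
- r.sense(): the state, without advancing time (a new reading comes with each control period).
- r.camera(name): name is "side" or "top" or "wrist"; returns (picture, depth): 400x640x3 uint8, red, green, blue; 400x640 float32, m along the optical axis (not along the pixel's ray), 0 where there is no reading.
- r.camera_params(name): a dict with "fov_y" (degrees; the focal length in pixels is half the picture's height over the tangent of half this angle, whatever the lens; pixels are square), "cx", "cy" (the principal point, pixels), "dist_coeffs" ([k1, k2, p1, p2, k3] as OpenCV has them; the pictures are not rectified), "extrinsics" (4x4, takes a point from camera to world coordinates); the wrist camera has in their place "mount" (4x4, takes a point from camera to tool coordinates, whose origin is the TCP and whose axes are the tool frame's). Camera axes: x right, y down, z forward; pixel columns grow to the right and rows downward; lengths in m; the calibration is good to about 2 mm. A picture is of the moment at which its call begins: read the wrist's pose just before it. camera_params takes no time and is no camera call.
- r.sign_off(): hands the job in, once; it reports no verdict.
The state is a dict: "clock": time; "joints": joint angles; "dq": joint speeds; "tau": joint torques, N m; "eef_pos": TCP position; "tcp_rot": TCP orientation; "wrist_force": force on the tool from outside, world axes, zero at the start; "wrist_torque": the same for the moment, N m; "gripper_width": finger opening in m.
Only numpy, scipy, OpenCV 4.12 (cv2) and the standard library are available. Lean on these libraries where they do the work, as an engineer would, in place of code of your own. Each camera call takes 0.05 s, during which the arm holds its last target.

### The job

Push the small thin cutting board along the wooden riser, toward the end where the open box stands, until the board's end sticks out about 5 cm past the end of the riser, straight (its sides in line with the riser's sides), ready for scraps to be swept off it into the box. Only push it with the fingers: do not pick it up or let it fall, and leave the box, the tin and both shakers where they are. Finish with the hand clear.

Things in the scene. Friction and masses are not known exactly. Their poses are not given: they have to be found in the camera images.
- riser: Low wooden riser standing fixed on the black glass cooktop: a flat plain top 280 (its x) by 400 (its y) mm, 75 mm high, on two panel feet under the top. Origin: centre of its underside, so its top is 75 mm above it and its two ends are at y = +200 and y = -200 mm. Its y axis runs along its length, across in front of the robot from right (-y) to left (+y), turned up to 0.2 rad.
- slab: Small thin white plastic cutting board with a fine juice groove, lying flat and loose, a little crooked (up to 0.25 rad), on the middle of the riser: 130 (its x) by 160 (its y) by 8 mm thick, corners rounded 10 mm, about 0.2 to 0.45 kg. Origin: centre of its underside. Its y axis is along its 160 mm length, roughly along the riser's y. Both ends are alike. When 5 cm overhang, its origin is 170 mm from the riser's origin along the riser's length.
- green_box: Small open-topped box of thin dark green metal, 110 (its x) by 80 (its y) by 60 mm high, standing loose on the cooktop close beside one end of the riser (either the left or the right, gap 10 to 20 mm), lower than the riser's top. Origin: centre of its underside. The end of the riser at which it stands is the end over which the board must stick out.
- tin: Round closed food tin, diameter 75, height 58 mm, standing loose on the cooktop beside the other end of the riser. Origin: centre of its underside. Leave it alone.
- salt: Glass salt shaker with a grey cap, diameter 44, height 90 mm, standing loose on the riser near its rear edge (away from the robot), on the right half. Origin: centre of its underside. Leave it alone.
- pepper: Pepper shaker of the same shape and size as the salt shaker (diameter 44, height 90 mm), standing loose on the riser near its rear edge, on the left half. Origin: centre of its underside. Leave it alone.
There are look-alikes about, which are no part of the job. What is shaped like the green_box but blue is not meant.

How it is judged:
By the outcome, as a careful person would: the job done as asked, in the order asked, and still so for the second after the job is handed in, with the robot touching nothing.
It also fails if it takes over 45 s, if anything falls off the work surface, if the arm or the gripper's body presses on something with over 40 N, if the wrist force passes 120 N, or if a joint passes its speed limit or range.

## Working session

There is one attempt and no reset: what is moved stays moved. The work goes in short steps, Python scripts to look and compute and a tool call to move; the robot and the scene stay as the last step left them, time stands still between calls to the robot, and variables do not carry over. Pictures are saved under pics/ and viewed, and the job is handed in when it is done.

Besides the shell and the picture viewer there is one more tool, called after "Emit:" by a JSON object that holds its "fn" and its "kwargs", one argument or row to a line. arm_command: Moves the arm, as the interface text tells. Its arguments: {"type":"object","properties":{"motion":{"type":"array"},"fingers":{"type":"number"},"newtons":{"type":"number"}},"required":["motion"]}

```bash
ls; mkdir -p pics; python3 - <<'E'
from station import r
import cv2,pickle
d={}
print(r.sense())
for n in ("side","top"):
    im,dp=r.camera(n); d[n]=(im,dp,r.camera_params(n))
    cv2.imwrite(f"pics/{n}0.png",im[:,:,::-1]); p=d[n][2]; print(n,p)
pickle.dump(d,open("d0.pkl","wb"))
print(r.grip_depth)
E
```

```text
pics
{'clock': 0.0, 'joints': array([-1.41749782e+00,  4.94180382e-01,  1.34612450e+00, -3.03312161e-05,
        1.30246137e+00, -9.54951329e-02]), 'dq': array([ 0.00158627,  0.00179229,  0.00036111,  0.00082207, -0.00118961,
       -0.00049732]), 'tau': array([-8.37647403e-04, -8.78825927e+01, -3.81856513e+01,  7.07230764e-02,
        5.32071758e-02, -9.98600763e-05]), 'eef_pos': array([ 0.15383692, -0.60539546,  0.21334224]), 'tcp_rot': array([ 0.43437318,  0.55848497, -0.43381862,  0.55786726]), 'wrist_force': array([ 0.57511475, -0.09952065,  0.72089607]), 'wrist_torque': array([ 0.02076506, -0.03706539,  0.00539157]), 'gripper_width': 0.09118950148519536}
side {'fov_y': 57.25234317732904, 'cx': 317.176476968206, 'cy': 201.3367345942759, 'dist_coeffs': array([0.01796213, 0.        , 0.        , 0.        , 0.        ]), 'extrinsics': array([[ 0.9760725 , -0.13684065,  0.1689885 ,  0.46793169],
       [-0.2174424 , -0.61828974,  0.75527254, -0.70890983],
       [ 0.00113187, -0.77394602, -0.63325057,  0.60433528],
       [ 0.        ,  0.        ,  0.        ,  1.        ]])}
top {'fov_y': 54.143258159057744, 'cx': 320.64903654345585, 'cy': 207.77321853217902, 'dist_coeffs': array([-0.01962476,  0.        ,  0.        ,  0.        ,  0.        ]), 'extrinsics': array([[-0.03006396, -0.99555268,  0.08928059,  0.5468592 ],
       [-0.99949435,  0.03086743,  0.00763204, -0.09760894],
       [-0.01035396, -0.089006  , -0.99597727,  0.96911915],
       [ 0.        ,  0.        ,  0.        ,  1.        ]])}
0.0188
```

View pics/side0.png

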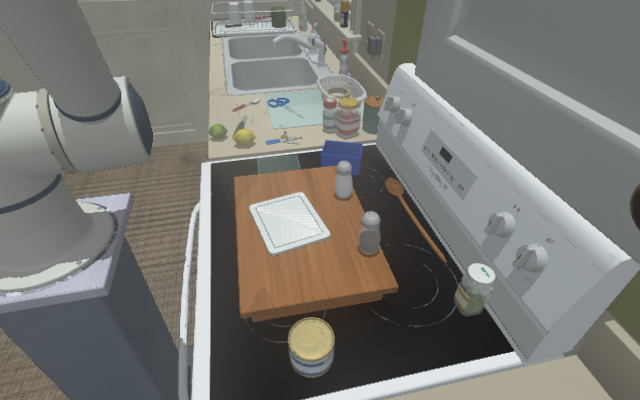

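View pics/top0.png

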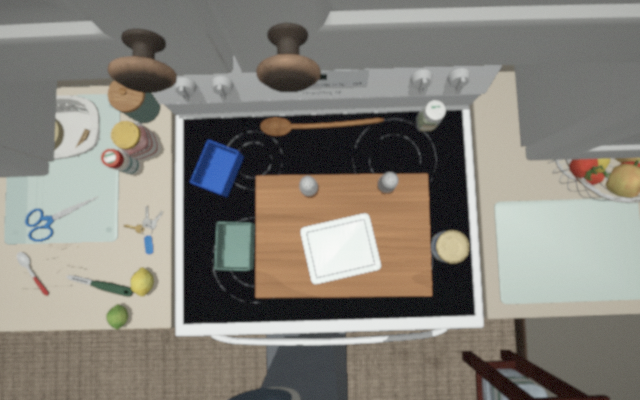

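The top view shows the riser from (255,175) to (432,297), and the board at (341,249). The tin is at (451,246), and the shakers are at (309,186) and (389,181). There are two candidate boxes: a green one at (234,246), close to the riser's left end, and a blue one at (217,168). The green one fits the description. I'll confirm it in a crop and measure.

```bash
cat > h.py <<'E'
import numpy as np,cv2
def f(p,h=400): return h/2/np.tan(np.radians(p["fov_y"]/2))
def rays(p,uv):
    F=f(p); K=np.array([[F,0,p["cx"]],[0,F,p["cy"]],[0,0,1]])
    n=cv2.undistortPoints(np.float64(uv).reshape(-1,1,2),K,p["dist_coeffs"]).reshape(-1,2)
    return np.c_[n,np.ones(len(n))]
def onz(p,uv,z,E=None):
    E=p["extrinsics"] if E is None else E
    d=rays(p,uv)@E[:3,:3].T; o=E[:3,3]
    return o+d*((z-o[2])/d[:,2])[:,None]
def big(m):
    c,_=cv2.findContours(m.astype(np.uint8),cv2.RETR_EXTERNAL,cv2.CHAIN_APPROX_NONE)
    return max(c,key=cv2.contourArea)
def rect(P):
    (c,s,a)=cv2.minAreaRect(np.float32(P[:,:2]*1000)); 
    b=cv2.boxPoints((c,s,a)); e=[b[1]-b[0],b[2]-b[1]]
    # angle of the edge nearest y: rotation from world axes
    ang=[np.degrees(np.arctan2(-v[0],v[1])) for v in e]
    ang=[(x+90)%180-90 for x in ang]
    return np.round(c,1),np.round(s,1),np.round(ang,2),np.round(b,1)
def masks(im):
    h=cv2.cvtColor(im,cv2.COLOR_RGB2HSV).astype(int); H,S,V=h[...,0],h[...,1],h[...,2]
    return H,S,V
def board(im,p,roi,z=.083,E=None):
    H,S,V=masks(im); m=(S<45)&(V>165); q=np.zeros_like(m); x0,y0,x1,y1=roi; q[y0:y1,x0:x1]=1
    c=big(m&q).reshape(-1,2); return c,rect(onz(p,c,z,E))
def riser(im,p,z=.075):
    H,S,V=masks(im); m=(H<20)&(S>80)&(V>70); q=np.zeros_like(m); q[150:310,240:440]=1
    c=big(m&q).reshape(-1,2); return c,rect(onz(p,c,z))
E
python3 - <<'E'
import pickle,cv2,numpy as np
from h import *
d=pickle.load(open("d0.pkl","rb"));im,dp,p=d["top"]
o=im.copy()
c,R=board(im,p,(280,195,410,290));print("board",*R); cv2.drawContours(o,[c.reshape(-1,1,2)],-1,(255,0,0),1)
c,Q=riser(im,p);print("riser",*Q); cv2.drawContours(o,[c.reshape(-1,1,2)],-1,(0,255,0),1)
H,S,V=masks(im)
print(im[230,234],im[230,218],im[165,217])
print("box",onz(p,[[217,224],[253,224],[253,270],[216,270]],.06))
print("shk",onz(p,[[309,183],[389,178]],.165),"tin",onz(p,[[452,246]],.058))
for u,v in [(341,249),(270,280),(420,190),(309,181),(452,246)]:
    F=f(p); z=dp[v,u]; P=p["extrinsics"]@np.r_[rays(p,[[u,v]])[0]*z,1]; print(u,v,P[:3].round(4))
cv2.imwrite("pics/crop0.png",cv2.resize(o[150:310,190:480],None,fx=2.7,fy=2.7,interpolation=cv2.INTER_NEAREST)[:,:,::-1])
E
```

```text
board [ 534.1 -131.8] [133.  162.7] [ 11.24 -78.76] [[ 453.1  -64.9]
 [ 484.8 -224.5]
 [ 615.2 -198.6]
 [ 583.5  -39. ]]
riser [ 564.6 -138. ] [402.5 283. ] [88.9 -1.1] [[ 419.3 -336.6]
 [ 702.3 -342. ]
 [ 710.    60.5]
 [ 427.    65.9]]
[132 160 150] [74 94 87] [ 64 109 192]
box [[0.59784782 0.15228553 0.06      ]
 [0.59530192 0.06802955 0.06      ]
 [0.4891558  0.06965681 0.06      ]
 [0.49155656 0.15540053 0.06      ]]
shk [[ 0.67129709 -0.0688284   0.165     ]
 [ 0.67654489 -0.23508334  0.165     ]] tin [[ 0.53029875 -0.39191221  0.058     ]]
341 249 [ 0.5317 -0.1339  0.0822]
270 280 [0.4664 0.029  0.0732]
420 190 [ 0.661  -0.3206  0.0744]
309 181 [ 0.6763 -0.0688  0.1598]
452 246 [ 0.5302 -0.3939  0.0517]
```

View pics/crop0.png

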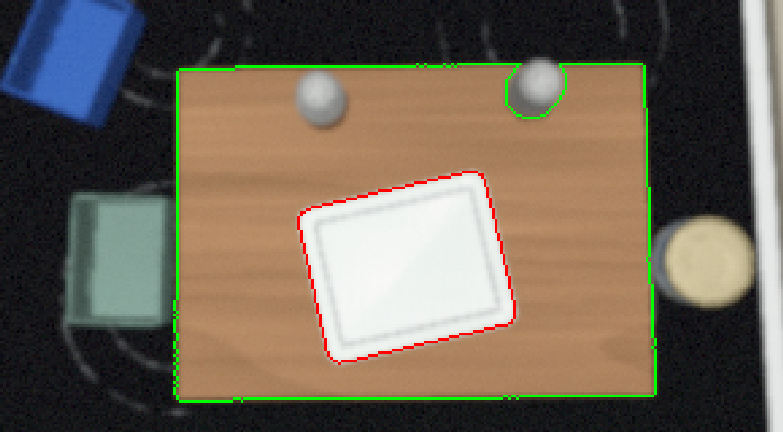

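The crop confirms the green box is at the riser's left (+y) end, so I push toward +y. The red board outline and green riser outline fit well. I'll refine the edges and work out the tool turn.

```bash
cat >> h.py <<'E'
def edges(P):
    # P mm contour pts; fit each side of the min rect robustly
    c,s,a,b=rect(P); X=P[:,:2]*1000; out=[]
    for i in range(4):
        p0,p1=b[i],b[(i+1)%4]; t=(p1-p0)/np.linalg.norm(p1-p0); L=np.linalg.norm(p1-p0); n=np.array([-t[1],t[0]])
        u=(X-p0)@t; w=(X-p0)@n; k=(abs(w)<6)&(u>.12*L)&(u<.88*L)
        vx,vy,x,y=cv2.fitLine(np.float32(X[k]),cv2.DIST_HUBER,0,.01,.01).ravel()
        g=np.degrees(np.arctan2(vy,vx)); out.append((round((g+45)%90-45,2),round(float(x),1),round(float(y),1),int(k.sum())))
    return out
E
python3 - <<'E'
import pickle
from h import *
from station import r
from scipy.spatial.transform import Rotation as R
d=pickle.load(open("d0.pkl","rb"));im,dp,p=d["top"]
c,_=riser(im,p); print("riser",*edges(onz(p,c,.075)),sep="\n")
c,_=board(im,p,(280,195,410,290)); print("board",*edges(onz(p,c,.083)),sep="\n")
im,dp,p=d["side"]; H,S,V=masks(im); m=(H<20)&(S>80)&(V>60); q=np.zeros_like(m);q[150:330,225:400]=1
c,Q=board(im,p,(240,180,340,260)); print("side board",*Q,*edges(onz(p,c,.083)),sep="\n")
print("riser side corners near-right/left", onz(p,[[243,305],[234,176],[383,289]],.075).round(4))
print(R.from_quat(r.sense()["tcp_rot"]).as_matrix().round(3))
E
```

```text
riser
(np.float32(-1.31), 561.7, -337.9, 95)
(np.float32(-1.22), 705.0, -129.3, 121)
(np.float32(-0.89), 573.9, 61.0, 94)
(np.float32(-1.17), 425.2, -108.2, 136)
board
(np.float32(11.34), 469.8, -143.8, 54)
(np.float32(10.94), 549.4, -210.5, 43)
(np.float32(11.23), 598.3, -119.5, 54)
(np.float32(11.13), 517.6, -53.2, 44)
side board
[ 532.6 -132.3]
[130.9 160.6]
[ 11.26 -78.74]
[[ 452.7  -66.3]
 [ 484.1 -223.8]
 [ 612.5 -198.2]
 [ 581.1  -40.8]]
(np.float32(11.01), 470.2, -147.8, 37)
(np.float32(11.05), 547.4, -209.9, 47)
(np.float32(11.21), 596.3, -123.6, 34)
(np.float32(10.95), 517.2, -55.2, 42)
riser side corners near-right/left [[ 0.4264 -0.3208  0.075 ]
 [ 0.4288  0.0643  0.075 ]
 [ 0.6694 -0.3409  0.075 ]]
[[-0.     0.969  0.246]
 [ 0.001  0.246 -0.969]
 [-1.     0.    -0.001]]
```

Emit:
{"fn": "arm_command", "kwargs": {
  "motion": [
    [0.024, 0.022, 0, 0, 0, 4.66],
    [0.048, 0.0445, 0, 0, 0, 9.3],
    [0.072, 0.067, 0, 0, 0, 14],
    [0.0965, 0.089, 0, 0, 0, 18.6],
    [0.12, 0.111, 0, 0, 0, 23.3],
    [0.145, 0.1335, 0, 0, 0, 28],
    [0.169, 0.156, 0, 0, 0, 32.6],
    [0.193, 0.178, 0, 0, 0, 37.3],
    [0.217, 0.2, 0, 0, 0, 42],
    [0.241, 0.222, 0, 0, 0, 46.6],
    [0.265, 0.245, 0, 0, 0, 51.3],
    [0.29, 0.267, 0, 0, 0, 56],
    [0.314, 0.289, 0, 0, 0, 60.6],
    [0.338, 0.311, 0, 0, 0, 65.2],
    [0.362, 0.334, 0, 0, 0, 70],
    [0.386, 0.354, 0, 0, 0, 74.6],
    [0.386, 0.354, 0, 0, 0, 74.6],
    [0.386, 0.354, 0, 0, 0, 74.6]
  ],
  "fingers": 0.078
}}

```text
clock: 1.6
eef_pos: [0.5406, -0.2505, 0.2135]
tcp_rot: [0.006, 0.707, -0.006, 0.707]
wrist_force: [-1.0, 0.2, 0.3]
gripper_width: 0.0778
```

Emit:
{"fn": "arm_command", "kwargs": {
  "motion": [
    [0, -0.003, -0.03, 0, 0, 0],
    [0, -0.006, -0.06, 0, 0, 0],
    [0, -0.006, -0.09, 0, 0, 0],
    [0, -0.006, -0.11, 0, 0, 0],
    [0, -0.006, -0.122, 0, 0, 0],
    [0, -0.006, -0.13, 0, 0, 0],
    [0, -0.006, -0.133, 0, 0, 0],
    [0, -0.006, -0.1355, 0, 0, 0],
    [0, -0.006, -0.1355, 0, 0, 0]
  ]
}}

```text
clock: 2.35
eef_pos: [0.5399, -0.2581, 0.0787]
tcp_rot: [0.007, 0.707, -0.007, 0.707]
wrist_force: [0.2, -0.4, 0.8]
gripper_width: 0.0777
```

```bash
python3 - <<'E'
from station import r
import cv2
im,_=r.camera("side"); cv2.imwrite("pics/side1.png",cv2.resize(im[140:340,200:440],None,fx=3,fy=3)[:,:,::-1]); s=r.sense();print(s["eef_pos"],s["wrist_force"])
E
```

```text
[ 0.54010994 -0.25811006  0.07906945] [ 0.44407522 -0.18017301 -0.4533576 ]
```

View pics/side1.png

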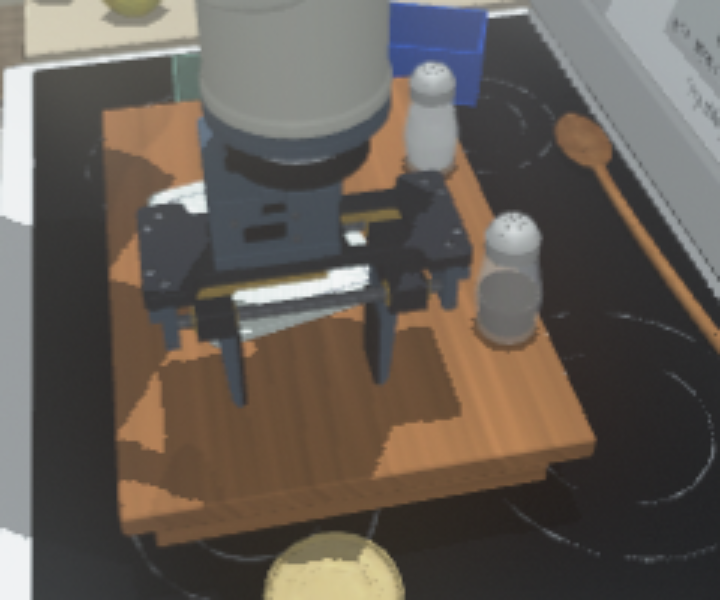

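The picture shows both fingers just behind the board's right end, close to the riser top and clear of the salt shaker. First half of the push.

Emit:
{"fn": "arm_command", "kwargs": {
  "motion": [
    [0, 0.005, -0.001, 0, 0, 0],
    [0, 0.01, -0.001, 0, 0, 0],
    [0, 0.015, -0.001, 0, 0, 0],
    [0, 0.02, -0.001, 0, 0, 0],
    [0, 0.025, -0.001, 0, 0, 0],
    [0.001, 0.03, -0.001, 0, 0, 0],
    [0.001, 0.035, -0.001, 0, 0, 0],
    [0.001, 0.04, -0.001, 0, 0, 0],
    [0.001, 0.045, -0.001, 0, 0, 0],
    [0.001, 0.05, -0.001, 0, 0, 0],
    [0.001, 0.055, -0.001, 0, 0, 0],
    [0.001, 0.06, -0.001, 0, 0, 0],
    [0.001, 0.065, -0.001, 0, 0, 0],
    [0.001, 0.07, -0.001, 0, 0, 0],
    [0.001, 0.075, -0.001, 0, 0, 0],
    [0.002, 0.08, -0.001, 0, 0, 0],
    [0.002, 0.085, -0.001, 0, 0, 0],
    [0.002, 0.09, -0.001, 0, 0, 0],
    [0.002, 0.095, -0.001, 0, 0, 0],
    [0.002, 0.1, -0.001, 0, 0, 0]
  ]
}}

```text
clock: 4.07
eef_pos: [0.5419, -0.1572, 0.0774]
tcp_rot: [0.007, 0.707, -0.007, 0.707]
wrist_force: [0.5, -3.0, 0.7]
gripper_width: 0.0782
```

```bash
python3 - <<'E'
from station import r
import cv2,numpy as np
a,_=r.camera("side"); b,_=r.camera("top"); s=r.sense();print(s["eef_pos"],s["wrist_force"])
a=cv2.resize(a[140:340,200:440],(396,330)); b=cv2.resize(b[150:310,190:480],(396,218)); b=np.vstack([b,np.zeros((112,396,3),np.uint8)])
cv2.imwrite("pics/mid2.png",np.hstack([a,b])[:,:,::-1])
E
```

```text
[ 0.5417647  -0.1567898   0.07735621] [-0.97991099  0.89966103  0.08002918]
```

View pics/mid2.png

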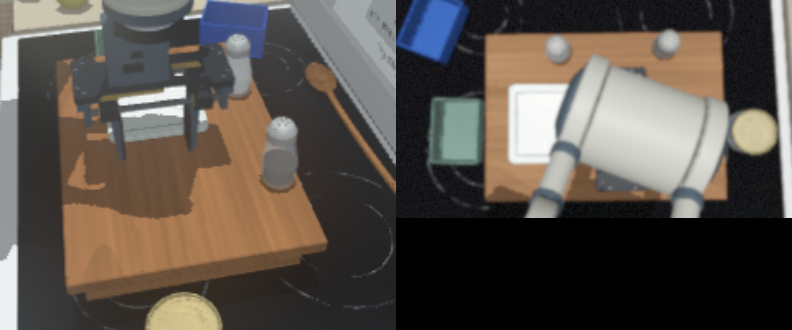

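The board has squared up and its left end is visible at about (510,124) in the right panel. I'll measure that.

```bash
cat >> h.py <<'E'
def leadend(im,p,roi):
    H,S,V=masks(im); m=(S<45)&(V>150); q=np.zeros_like(m); x0,y0,x1,y1=roi; q[y0:y1,x0:x1]=1
    P=onz(p,big(m&q).reshape(-1,2),.083)[:,:2]*1000
    y1=P[:,1].max(); k=P[:,1]>y1-5; xs=P[k]; mid=np.median(xs[:,0]); xs=xs[abs(xs[:,0]-mid)<48]
    vx,vy,x,y=cv2.fitLine(np.float32(xs),cv2.DIST_HUBER,0,.01,.01).ravel(); g=np.degrees(np.arctan2(vy,vx))
    return "lead end yaw",round((g+90)%180-90,2),"at",x.round(1),y.round(1),"xrange",P[:,0].min().round(1),P[:,0].max().round(1)
E
python3 - <<'E'
from station import r
from h import *
im,_=r.camera("top"); print(leadend(im,r.camera_params("top"),(200,190,302,290)), r.sense()["eef_pos"])
E
```

```text
('lead end yaw', np.float32(-1.11), 'at', np.float32(560.2), np.float32(21.3), 'xrange', np.float64(447.6), np.float64(621.9)) [ 0.54180331 -0.15715288  0.07735336]
```

Emit:
{"fn": "arm_command", "kwargs": {
  "motion": [
    [0, 0.005, 0, 0, 0, 0],
    [0, 0.01, 0, 0, 0, 0],
    [0, 0.015, 0, 0, 0, 0],
    [0, 0.02, 0, 0, 0, 0],
    [0, 0.025, 0, 0, 0, 0],
    [0.001, 0.03, 0, 0, 0, 0],
    [0.001, 0.035, 0, 0, 0, 0],
    [0.001, 0.04, 0, 0, 0, 0],
    [0.001, 0.045, 0, 0, 0, 0],
    [0.001, 0.05, 0, 0, 0, 0],
    [0.001, 0.055, 0, 0, 0, 0],
    [0.001, 0.06, 0, 0, 0, 0],
    [0.001, 0.065, 0, 0, 0, 0],
    [0.001, 0.07, 0, 0, 0, 0],
    [0.001, 0.074, 0, 0, 0, 0],
    [0.002, 0.078, 0, 0, 0, 0],
    [0.002, 0.081, 0, 0, 0, 0],
    [0.002, 0.083, 0, 0, 0, 0],
    [0.002, 0.085, 0, 0, 0, 0],
    [0.002, 0.085, 0, 0, 0, 0]
  ]
}}

```text
clock: 5.88
eef_pos: [0.5439, -0.0724, 0.0774]
tcp_rot: [0.007, 0.707, -0.007, 0.707]
wrist_force: [0.4, -0.0, 0.9]
gripper_width: 0.0782
```

```bash
python3 - <<'E'
from station import r
from h import *
im,_=r.camera("top"); print(leadend(im,r.camera_params("top"),(200,190,262,290)), r.sense()["eef_pos"])
cv2.imwrite("pics/top3.png",cv2.resize(im[150:310,190:480],None,fx=2.7,fy=2.7)[:,:,::-1])
E
```

```text
('lead end yaw', np.float32(-0.59), 'at', np.float32(531.5), np.float32(116.9), 'xrange', np.float64(491.6), np.float64(648.3)) [ 0.54388216 -0.07255611  0.07741355]
```

View pics/top3.png

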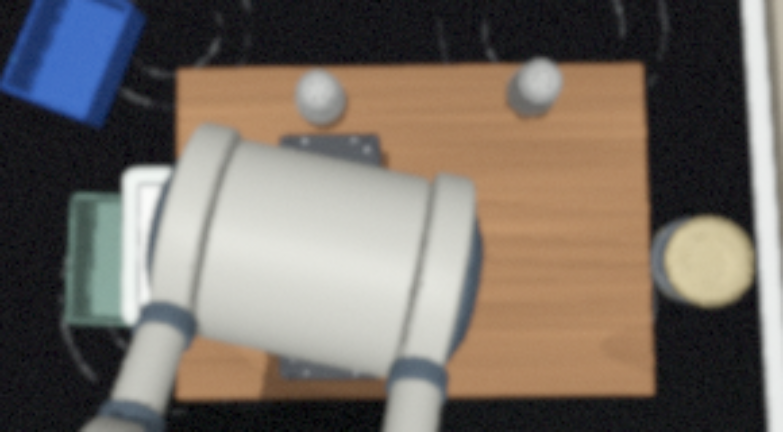

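The board's end now sticks out over the box, at about (122,245) in the crop, with the riser end at x≈177. My mask probably picked up the pale green box as well, so I'll tighten it.

```bash
sed -i 's/m=(S<45)&(V>150)/m=(S<25)\&(V>170)/' h.py; python3 - <<'E'
from station import r
from h import *
p=r.camera_params("top")
im,_=r.camera("top"); print(leadend(im,p,(200,190,250,280)))
print(im[245,228:262].tolist())
# subpixel edge: column where min channel crosses half
g=im.astype(int).min(2)
L=[]
for v in range(218,264):
    row=im[v,222:245].astype(int).min(1); k=np.where(row>170)[0]
    if len(k) and k[0]>0: i=k[0]; L.append((222+i-1+(170-row[i-1])/(row[i]-row[i-1]),v))
P=onz(p,L,.083)[:,:2]*1000; vx,vy,x,y=cv2.fitLine(np.float32(P),cv2.DIST_HUBER,0,.01,.01).ravel(); print(np.degrees(np.arctan(vy/vx)),x,y,len(L))
s=im[:,:,0].astype(int); L=[]
for v in range(185,205):
    row=s[v,245:265]; k=np.where(row>90)[0]; i=k[0]; L.append((245+i-1+(90-row[i-1])/(row[i]-row[i-1]),v))
P=onz(p,L,.075)[:,:2]*1000; print("riser end",P.mean(0))
E
```

```text
('lead end yaw', np.float32(-0.65), 'at', np.float32(554.4), np.float32(105.3), 'xrange', np.float64(493.7), np.float64(622.3))
[[134, 164, 154], [135, 165, 155], [136, 166, 156], [138, 168, 158], [137, 165, 155], [137, 167, 156], [155, 179, 170], [192, 205, 200], [223, 231, 226], [236, 242, 239], [239, 245, 241], [236, 241, 238], [227, 231, 228], [223, 226, 224], [227, 228, 227], [206, 208, 208], [158, 164, 166], [112, 120, 126], [134, 140, 141], [176, 178, 173], [202, 203, 196], [213, 213, 207], [216, 216, 209], [218, 218, 212], [217, 217, 211], [217, 217, 211], [217, 218, 211], [217, 217, 210], [217, 218, 211], [218, 219, 212], [218, 219, 212], [218, 218, 211], [214, 215, 207], [202, 202, 196]]
-2.2150955 563.0002 106.28219 46
riser end [662.47414055  60.6659415 ]
```

The overhang is about 44.5 mm, so I'll push 5.5 mm more, then back off and lift.

Emit:
{"fn": "arm_command", "kwargs": {
  "motion": [
    [0, 0.002, 0, 0, 0, 0],
    [0, 0.004, 0, 0, 0, 0],
    [0, 0.0055, 0, 0, 0, 0],
    [0, 0.0055, 0, 0, 0, 0],
    [0, 0.0055, 0, 0, 0, 0],
    [0, 0.002, 0, 0, 0, 0],
    [0, -0.005, 0, 0, 0, 0],
    [0, -0.015, 0, 0, 0, 0],
    [0, -0.03, 0, 0, 0, 0],
    [0, -0.03, 0, 0, 0, 0]
  ]
}}

```text
clock: 6.82
eef_pos: [0.5442, -0.1055, 0.0775]
tcp_rot: [0.007, 0.707, -0.008, 0.707]
wrist_force: [0.4, -0.9, 0.1]
gripper_width: 0.0782
```

Emit:
{"fn": "arm_command", "kwargs": {
  "motion": [
    [0, 0, 0.02, 0, 0, 0],
    [0, 0, 0.05, 0, 0, 0],
    [0, 0, 0.08, 0, 0, 0],
    [0, 0, 0.11, 0, 0, 0],
    [0, 0, 0.14, 0, 0, 0],
    [-0.01, -0.03, 0.15, 0, 0, 0],
    [-0.03, -0.065, 0.15, 0, 0, 0],
    [-0.05, -0.1, 0.15, 0, 0, 0],
    [-0.07, -0.135, 0.15, 0, 0, 0],
    [-0.09, -0.17, 0.15, 0, 0, 0],
    [-0.11, -0.2, 0.15, 0, 0, 0],
    [-0.13, -0.235, 0.15, 0, 0, 0],
    [-0.15, -0.265, 0.15, 0, 0, 0],
    [-0.16, -0.29, 0.15, 0, 0, 0],
    [-0.17, -0.31, 0.15, 0, 0, 0],
    [-0.17, -0.31, 0.15, 0, 0, 0]
  ]
}}

```text
clock: 8.15
eef_pos: [0.3719, -0.4164, 0.2273]
tcp_rot: [0.008, 0.707, -0.009, 0.707]
wrist_force: [0.6, 0.2, -0.4]
gripper_width: 0.078
```

```bash
python3 - <<'E'
from station import r
from h import *
p=r.camera_params("top")
im,_=r.camera("top"); a,_=r.camera("side")
H,S,V=masks(im); m=(S<25)&(V>170); q=np.zeros_like(m); q[200:285,222:330]=1
c=big(m&q).reshape(-1,2); P=onz(p,c,.083); print(*rect(P),*edges(P),sep="\n"); print(r.sense()["eef_pos"])
cv2.imwrite("pics/top4.png",cv2.resize(im[150:310,190:480],None,fx=2.7,fy=2.7)[:,:,::-1])
cv2.imwrite("pics/side4.png",cv2.resize(a[120:380,180:500],None,fx=2,fy=2)[:,:,::-1])
E
```

```text
[555.2  31.7]
[160.9 130.9]
[88.49 -1.51]
[[487.6 -47. ]
 [618.5 -50.5]
 [622.8 110.3]
 [491.9 113.8]]
(np.float32(-1.5), 547.6, -48.6, 44)
(np.float32(-1.77), 620.1, 21.7, 54)
(np.float32(-2.56), 556.6, 111.0, 44)
(np.float32(-1.64), 491.8, 28.7, 54)
[ 0.37326511 -0.41325597  0.22717269]
```

View pics/top4.png

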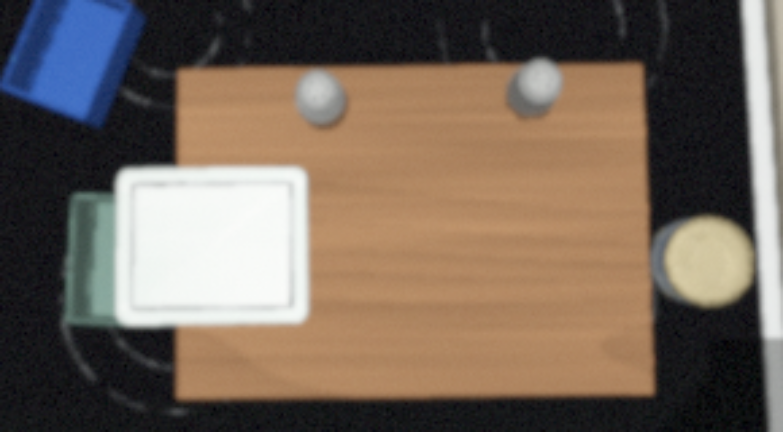

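View pics/side4.png

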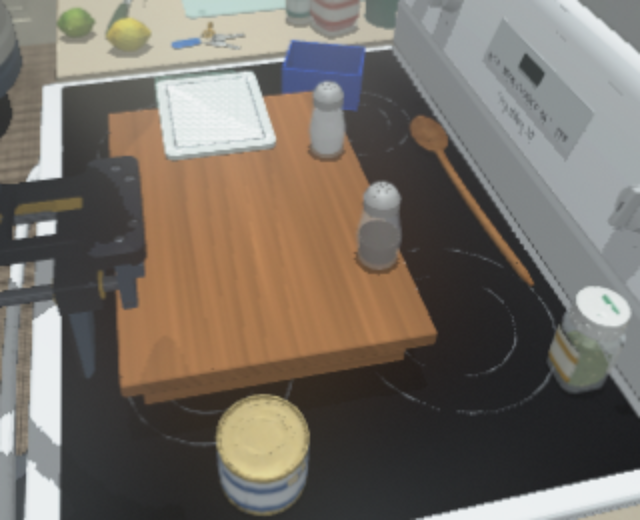

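Both views show the board straight, with its left end over the green box. The shakers, tin and box haven't moved, and the hand is clear. The board's centre is about 170 mm along the riser, and its angle is within 0.5° of the riser's.

```bash
python3 -c "
from station import r
print(r.sign_off())"
```

```text
the job is handed in; nothing more can be done
None
```

I pushed the board with both fingers against its right-hand end until it stuck out past the riser's left end, over the green box. The job is handed in, finished in about 8 s of the 45 s allowed.

- **Overhang:** about 50 mm. The board's centre measured about 170 mm along the riser from its origin.
- **Straightness:** the board's sides are at about −1.6° and the riser's at about −1.15°, so roughly 0.5° apart.
- **Other things:** the box, the tin and both shakers look unmoved in the top view. The hand was lifted and moved well clear before hand-in.
- **Forces:** the highest wrist force I read was about 3 N, taken only at the end of each move.
- **Checks that disagreed:** one mid-push reading of the board's end was wrong because my colour mask also caught the pale box. I tightened the mask, re-measured and pushed the last 5.5 mm from that. In the last picture, the fit to the board's end over the box gave −2.6°, probably from the same effect. The other three edges gave −1.5° to −1.8°.

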